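# Put the lock-cylinder tray away under the wire rack

## Task

Take the steel tray of lock cylinders off the white carton by its handle and, without tipping or dropping it, set it down flat on the bench in front of the low wire rack, wholly clear of the rack and with one narrow end facing its open mouth (on the robot's side), then let go. Then push the tray from its rear end, sliding it flat along the bench under the rack, until its front end rests squarely against the rack's back stop. Leave the other things on the bench where they are.

Things in the scene. Friction and masses are not known exactly. Their poses are not given: they have to be found in the camera images.
- tray: Open steel tray, 150 (its x) by 110 (its y) mm, walls 40 mm high, 4 mm thick, 0.4 to 0.75 kg, with two rows of brass lock cylinders fixed in plywood strips (tops at 34 mm, below the wall tops) and a raised wooden handle bar along its middle. Both ends are alike. Origin: centre of the underside, z up. Starts level on the carton, at any yaw within 50 deg; on the bench its origin is at height 0.
- tray_handle (a point): Centre of the tray's handle bar, 70 mm above the tray's underside; axes as the tray's. The bar runs along the tray's x, 90 mm long, 14 mm wide (tray y), from 62 to 78 mm above the underside, on two thin end posts.
- rack: Low open rack of dark steel, fixed: 120 deep (x), 174 wide (y), 105 mm high. Origin: centre of its footprint, bench height; +x points from the mouth inward. Mouth at x=-60 mm, 154 mm wide, 95 mm free under four round rungs (no hand fits under). Back stop: bar 5 to 40 mm above the bench, front face at x=+35 mm; tray home: its centre at x=-40 mm, 55 mm of it sticking out of the mouth.
- carton: Closed white packed carton, fixed, 240 (x) by 180 (y) by 80 mm high; the tray starts on its top. Origin: centre of its underside.
- tape: Bystander: loose roll of amber packing tape lying flat, 90 mm across, 48 mm high, between carton and rack. Origin: centre of its underside.
- doorknob: Bystander: loose aluminium door knob standing on its 64 mm rosette, 64 mm high, beyond the tape roll. Origin: centre of its underside.
- screwdriver: Bystander: screwdriver lying far on the robot's left, along its x.
- lockbox: Bystander: loose small brown cardboard box 110 by 70 by 50 mm high, far on the robot's right. Origin: centre of its underside.
There are look-alikes about, which are no part of the job. Leave any green or purple look-alike of the tray alone. Leave any red look-alike of the rack alone.

How it is judged (in metres and radians):
On the way:
1. the tray stands flat on the bench in front of the rack, wholly clear of it and lined up with the mouth, let go (height (world z) of tray below 0.008 m and angle between tray's own z axis and vertical below 0.06 rad and linear speed of tray below 0.02 m/s and x of tray in the frame of rack below -0.135 m and y of tray in the frame of rack between -0.12 and 0.12 m and angle between the x axis of tray and the x axis of rack, either way round below 0.7 rad and contact force between tray and the arm below 0.1 N and contact force between tray and the fingers below 0.1 N), for 0.2 s.
At the end, for the whole second after the job is handed in: The tray stands flat and at rest on the bench under the rack, its front end against the back stop (centre within 12 mm of the home position along the rack, within 30 mm of its middle line), narrow end first and square to the rack within about 8 degrees (height (world z) of tray below 0.008 m and angle between tray's own z axis and vertical below 0.06 rad and linear speed of tray below 0.02 m/s and x of tray in the frame of rack between -0.052 and -0.03 m and y of tray in the frame of rack between -0.03 and 0.03 m and angle between the x axis of tray and the x axis of rack, either way round below 0.15 rad); the robot touches nothing.
It fails at once if the tray is tipped more than about 25 degrees (angle between tray's own z axis and vertical above 0.44 rad).
It fails at once if the tray is dropped: falling free more than 20 mm above the bench (contact force between tray and anything else below 0.02 N and height (world z) of tray between 0.02 and 0.065 m).
It fails at once if the tray is lifted off the bench while in the mouth of the rack instead of sliding (x of tray in the frame of rack between -0.12 and 0.06 m and y of tray in the frame of rack between -0.1 and 0.1 m and height (world z) of tray between 0.015 and 0.06 m).
It fails at once if a bystander (tape, door knob, screwdriver or small box) is moved more than 30 mm (distance of any of tape, doorknob, screwdriver, lockbox from where it was at the start of the episode above 0.03 m).
It also fails if it takes over 64 s, if anything falls off the work surface, if the arm or the gripper's body presses on something with over 40 N, if the wrist force passes 120 N, or if a joint passes its speed limit or range.

## Robot

A 6-joint arm with a two-finger parallel gripper is mounted at the origin on the work surface. World frame = base frame: x ahead of the robot, y to its left, z up, the work surface at z = 0. Lengths are in mm, angles in rad, forces in N, time in s.
With the tool pointing down it reaches from about 325 to 900 mm from the base axis. Payload 6.1 kg.
Tool frame: the origin (TCP) lies midway between the tips of the shut fingers; the grasp point (between the pads) lies 19 mm behind it; z points along the fingers, x is the direction in which the jaws open and shut, and the axes are right-handed (so a half turn about z gives the same grasp; the last joint's range is limited). The gripper opens to 85 mm and grips with 20 to 120 N. Pads are 22 mm wide; open, the fingers measure 114 mm over their backs; the gripper's body (76 mm by 85 mm) begins 54 mm behind the grasp point. The pads swing forward as they close: fully open they stand 13 mm farther back than shut.
Start: joints at [-1.378, 0.22, 1.526, -0, 1.395, -0.126], TCP at [195.885, -593.502, 231.3] pointing down, gripper open.
Joint ranges: [-2.98, 2.98], [-0.91, 2.08], [0.09, 2.57], [-1.24, 4.39], [0.2, 2.65], [-2.68, 2.68]. Speed limits (rad/s): [2.57, 2.57, 3.01, 3.14, 3.14, 3.14].

## Interface

Orientations are given as [roll, pitch, yaw] about the fixed x, y, z axes, in that order (R = Rz(yaw) Ry(pitch) Rx(roll)).
In Python, from cell import env gives the robot as it stands.
- The arm moves only by the tool apply_moves, never from a script. Its argument "plan" is a list that holds one entry, the list of rows, each a list of 6 numbers: the shift along the tool's x, y, z in m, then the turn, a rotation vector about the tool's x, y, z in degrees. A call has 1 to 8 rows; each row shifts and turns the pose as measured when the row begins, along the tool's axes as they then stand; what a row does not reach is not made up. A row lasts 1/10 s, in which the tool goes at most 50 mm and 8.59 degrees, less where a joint would pass 70% of its speed; a pose out of reach is approached as far as the arm can. A call is refused whole if a number of a shift passes 0.05 or a number of a turn 8.59, either way. A call with a gripper value outside its range is refused whole. "fingers" is the closure, from 0 (fully open) to 1 (shut), set as the call begins (left out, the last holds). The fingers move at their own pace and stop on an object; the grip force is fixed at half the most. Time passes only in rows, so rows that do not move let the fingers close. It gives the time, the measured TCP pose, the force and the opening at its end, in the units of the state.
- env.state(): the state, without advancing time (a new reading comes with each control period).
- env.snapshot(name): name is "side" or "top"; returns a dict with "img" (400x640x3 uint8, blue, green, red), "depth" (400x640 float32, mm along the optical axis (not along the pixel's ray), 0 where there is no reading), "K" (3x3 intrinsics, pixels), "k1" (the pictures are not rectified: a ray, as slopes to the right and down, at radius r is drawn at 1 + k1 r^2 times it, then the intrinsics apply), "R" (3x3) and "t" (3): a world point X has camera coordinates R X + t. Camera axes: x right, y down, z forward; pixel columns grow to the right and rows downward; lengths in mm; the calibration is good to about 2 mm. A picture is of the moment at which its call begins.
- env.sign_off(): hands the job in, once; it reports no verdict.
Trained networks look in the newest picture that a camera, given by its name, has taken for a name from the list of things; names that differ only in an ending like _2 or _b are one class to them, and where a whole thing is asked for, a point or a joint stands for the part that bears it (a point fixed in the world has none). Each returns a list of dicts, best first, with "conf" (0 to 1); they miss things now and then, are a little off and sometimes report something else, mostly with a low value. They report only what shows in the picture. A call takes as long as a camera call. They do not tell look-alikes from the thing itself.
- env.search_frame(camera, thing): "at" ([column, row] in pixels, amid what is visible of it).
- env.silhouettes(camera, thing): "region" (400x640 bool, what is visible of it) and "at" ([column, row] in pixels, amid what is visible of it).
- env.landmark_of(camera, thing): "at" ([column, row] in pixels: a listed point, or the origin of a listed thing).
The state is a dict: "time_s": time; "joint_pos": joint angles; "dq": joint speeds; "effort": joint torques, N m; "tool_pos": TCP position; "tool_rot": TCP orientation; "wrist_force": force on the tool from outside, world axes, zero at the start; "wrist_torque": the same for the moment, N m; "finger_gap": opening from 0.0 (shut) to 1.0 (fully open).
Only numpy, scipy, OpenCV 4.12 (cv2) and the standard library are available. Lean on these libraries where they do the work, as an engineer would, in place of code of your own. Each camera call takes 0.05 s, during which the arm holds its last target. There are 200 camera calls.

## Working session

There is one attempt and no reset: what is moved stays moved. The work goes in short steps, Python scripts to look and compute and a tool call to move; the robot and the scene stay as the last step left them, time stands still between calls to the robot, and variables do not carry over. Pictures are saved under pics/ and viewed, about 8 in all and at most 12, crops included, and the job is handed in when it is done.

Besides the shell and the picture viewer there is one more tool, called after ">>>" as a command line: name --argument value ..., lists and objects as JSON in quotes. apply_moves: Moves the arm, as the interface text tells. Its arguments: {"type":"object","properties":{"plan":{"type":"array","items":{"type":"array","items":{"type":"array","items":{"type":"number"}}}},"fingers":{"type":"number"}},"required":["plan"]}

```bash
ls; mkdir -p pics; cat > h.py <<'E'
import numpy as np, cv2
from cell import env
def snap(n):
    return env.snapshot(n)
def cloud(s):
    v,u=np.mgrid[0:400,0:640]
    D=np.array([s["k1"],0,0,0],float)
    p=cv2.undistortPoints(np.stack([u.ravel(),v.ravel()],1).astype(np.float64)[:,None],np.array(s["K"],float),D)[:,0]
    z=np.asarray(s["depth"],float).ravel()
    P=np.c_[p*z[:,None],z]
    X=(P-np.array(s["t"]).ravel())@np.array(s["R"])
    X[z==0]=np.nan
    return X.reshape(400,640,3)
E
python3 - <<'E'
from h import *
print(env.state()["tool_pos"],env.state()["tool_rot"])
a=snap("top");b=snap("side")
cv2.imwrite("pics/a.png",a["img"]);cv2.imwrite("pics/b.png",b["img"])
for n,s in(("top",a),("side",b)):
    X=cloud(s)
    for t in["tray","tray_handle","rack","carton","tape","doorknob","lockbox","screwdriver"]:
        for d in env.silhouettes(n,t)[:3]:
            m=d["region"]; P=X[m]; P=P[~np.isnan(P[:,0])]
            print(n,t,round(d["conf"],2),np.round(d["at"]),m.sum(),np.round(np.median(P,0)) if len(P) else None, np.round(np.percentile(P,[2,98],axis=0)).tolist() if len(P) else None)
E
```

```text
pics
[ 195.78300187 -592.91184457  230.20074999] [-3.14137034e+00  1.91524219e-03 -1.25201463e+00]
top tray 0.62 [386. 163.] 2083 [ 633. -201.  103.] [[556.0, -273.0, 81.0], [712.0, -133.0, 159.0]]
top tray 0.57 [317. 250.] 1830 [377.  -7.  21.] [[302.0, -76.0, 0.0], [454.0, 64.0, 79.0]]
top tray_handle 0.89 [384. 162.] 2007 [ 633. -201.  103.] [[558.0, -272.0, 81.0], [712.0, -133.0, 159.0]]
top tray_handle 0.66 [318. 252.] 1775 [377.  -6.  21.] [[302.0, -74.0, 1.0], [452.0, 61.0, 80.0]]
top tray_handle 0.63 [397. 247.] 1915 [ 386. -247.   22.] [[311.0, -314.0, 1.0], [462.0, -184.0, 79.0]]
top rack 0.91 [197. 281.] 1538 [281. 348. 101.] [[201.0, 227.0, -4.0], [355.0, 426.0, 108.0]]
top rack 0.9 [234. 142.] 1227 [705. 238. 101.] [[627.0, 150.0, -2.0], [757.0, 340.0, 108.0]]
top carton 0.62 [368. 140.] 2765 [ 678. -162.   80.] [[529.0, -290.0, 28.0], [775.0, -93.0, 85.0]]
top tape 0.78 [316. 172.] 320 [594.  -3.  46.] [[544.0, -43.0, -1.0], [630.0, 40.0, 52.0]]
top tape 0.36 [491. 179.] 1062 [ 583. -533.   49.] [[527.0, -584.0, 5.0], [642.0, -488.0, 55.0]]
top doorknob 0.57 [316. 125.]
[... 1156 characters left out ...]
06.0]]
side carton 0.68 [378. 274.] 3197 [ 679. -257.   75.] [[526.0, -303.0, 5.0], [777.0, -102.0, 82.0]]
side tape 0.79 [342. 212.] 466 [588. -18.  29.] [[548.0, -49.0, 2.0], [626.0, 37.0, 48.0]]
side doorknob 0.76 [402. 213.] 378 [774. -17.  47.] [[751.0, -37.0, -0.0], [803.0, 15.0, 63.0]]
side lockbox 0.62 [347. 380.] 1388 [ 583. -548.   48.] [[528.0, -590.0, 1.0], [640.0, -498.0, 53.0]]
side lockbox 0.55 [363. 259.] 2241 [ 632. -211.  102.] [[552.0, -282.0, 78.0], [715.0, -132.0, 157.0]]
side screwdriver 0.75 [305. 124.] 147 [465. 442.  18.] [[423.0, 425.0, 4.0], [512.0, 463.0, 28.0]]
side screwdriver 0.7 [378. 271.] 3368 [ 678. -256.   75.] [[527.0, -303.0, -0.0], [780.0, -97.0, 83.0]]
```

```bash
python3 - <<'E'
import cv2
a=cv2.imread("pics/a.png"); c=cv2.resize(a[80:340,130:530],None,fx=2,fy=2,interpolation=cv2.INTER_CUBIC); cv2.imwrite("pics/ac.png",c)
E
```

```text
(no output)
```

View pics/ac.png

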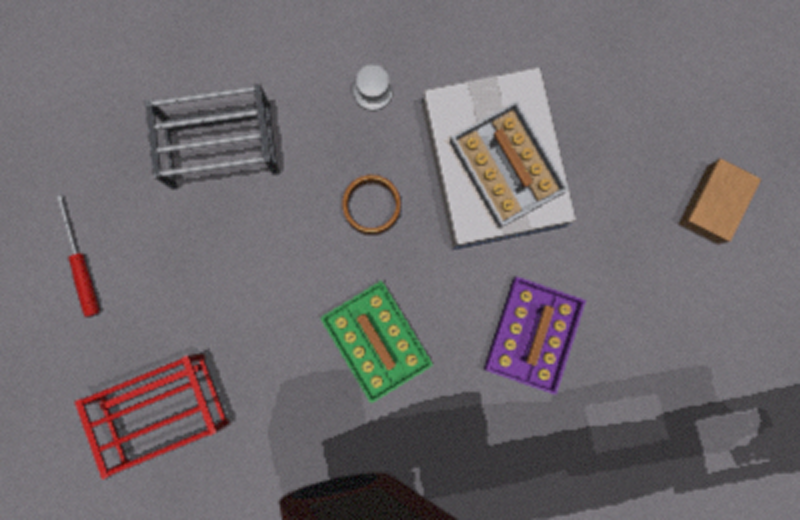

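View pics/b.png

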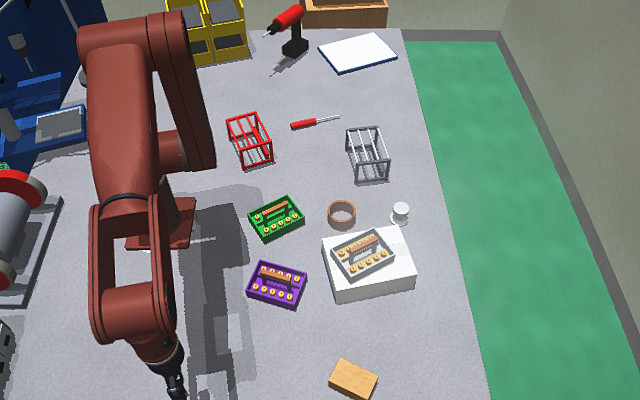

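The wanted tray is the steel one on the carton, at top-view pixel (384,162). The look-alikes are the green tray (318,251) and the purple tray (397,247). The wanted rack is the dark one at (234,142), and the red one at (197,281) is its look-alike. Next I fit the poses.

```bash
cat >> h.py <<'E'
def pts(n,lo,hi,zl,zh):
    X=cloud(snap(n)).reshape(-1,3); X=X[~np.isnan(X[:,0])]
    return X[(X[:,0]>lo[0])&(X[:,1]>lo[1])&(X[:,0]<hi[0])&(X[:,1]<hi[1])&(X[:,2]>zl)&(X[:,2]<zh)]
def rect(P):
    if len(P)<5: return None
    c,s,a=cv2.minAreaRect(P[:,:2].astype(np.float32)); m=P.mean(0); w,V=np.linalg.eigh(np.cov((P-m)[:,:2].T)); v=V[:,1]
    return len(P),np.round(c,1),np.round(s,1),round(a,1),"mean",np.round(m,1),"pca",round(float(np.degrees(np.arctan2(v[1],v[0]))%180),1)
E
python3 - <<'E'
from h import *
for n in("top","side"):
    for k,(zl,zh) in dict(handle=(148,170),walls=(108,126)).items(): print(n,k,rect(pts(n,(530,-300),(780,-90),zl,zh)))
    for k,(zl,zh) in dict(top=(92,120),mid=(12,80)).items(): print(n,"rack",k,rect(pts(n,(600,130),(790,360),zl,zh)))
s=snap("top"); c=cv2.resize(s["img"][110:175,190:285],None,fx=6,fy=6,interpolation=cv2.INTER_CUBIC)
t=snap("side"); d=cv2.resize(t["img"][115:195,330:400],None,fx=6,fy=6,interpolation=cv2.INTER_CUBIC)
d=cv2.resize(d,None,fx=.5,fy=.5); c=cv2.resize(c,None,fx=.9,fy=.9)
H=max(c.shape[0],d.shape[0]); z=np.zeros((H,c.shape[1]+d.shape[1],3),np.uint8); z[:c.shape[0],:c.shape[1]]=c; z[:d.shape[0],c.shape[1]:]=d
cv2.imwrite("pics/r.png",z); print(z.shape)
for n in("top","side"):
    for th in("tray_handle","tray","rack"): 
        for d in env.landmark_of(n,th): print(n,th,d["conf"],np.round(d["at"],1))
E
```

```text
top handle (181, array([ 633.8, -202.4]), array([90. , 15.7]), 27.4, 'mean', array([ 633.4, -202.4,  157.5]), 'pca', 28.1)
top walls (648, array([ 634.3, -203.4]), array([150.4, 111.6]), 28.2, 'mean', array([ 635.2, -203.3,  116.2]), 'pca', 27.7)
top rack top (871, array([692.2, 240.4]), array([118.9, 175. ]), 7.5, 'mean', array([690.8, 240.9, 103.3]), 'pca', 97.6)
top rack mid (320, array([690.3, 239.8]), array([115.9, 174.3]), 7.6, 'mean', array([707.3, 245.2,  30.8]), 'pca', 97.9)
side handle (180, array([ 633.9, -206.1]), array([91. , 19.1]), 29.1, 'mean', array([ 632.4, -207.2,  154.7]), 'pca', 28.3)
side walls (677, array([ 633.6, -205.4]), array([153.8, 116.9]), 28.2, 'mean', array([ 632.1, -209.6,  114.2]), 'pca', 28.4)
side rack top (561, array([690.2, 239.1]), array([119.4, 183.2]), 7.5, 'mean', array([691.1, 234.1, 100.2]), 'pca', 97.1)
side rack mid (328, array([691.4, 237.5]), array([121.2, 188.9]), 7.7, 'mean', array([704.3, 225.3,  36.2]), 'pca', 99.3)
(351, 723, 3)
top tray_handle 0.91 [315.3 252.9]
top tray_handle 0.88 [401.5 245.9]
top tray_handle 0.79 [387.9 158.7]
top tray 0.93 [380.8 162.6]
top tray 0.92 [319.4 248.3]
top tray 0.81 [396.6 248.4]
top rack 0.78 [209.2 282.7]
top rack 0.71 [242.8 150.2]
side tray_handle 0.78 [276.2 278.3]
side tray_handle 0.73 [275.7 208. ]
side tray_handle 0.61 [364.5 245.1]
side tray_handle 0.34 [364.1 266.9]
side tray 0.89 [274.9 287.3]
side tray 0.82 [360.7 259. ]
side tray 0.56 [276.1 223. ]
side rack 0.88 [363.9 165.3]
side rack 0.85 [248.6 153.6]
side rack 0.6 [367.2 243.7]
```

View pics/r.png

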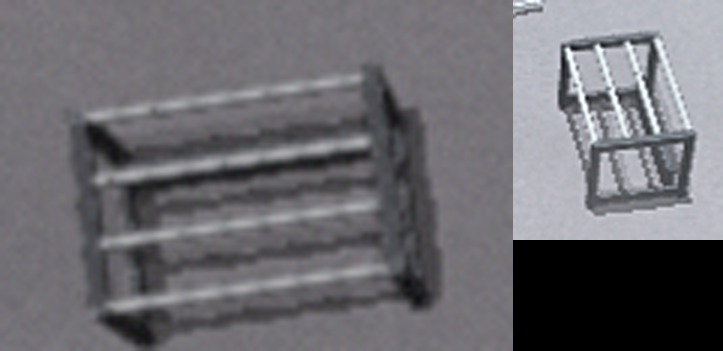

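```bash
cat >> h.py <<'E'
from scipy.spatial.transform import Rotation as Ro
def go(x,y,z,yaw):
    s=env.state(); R=Ro.from_euler("xyz",s["tool_rot"]); T=Ro.from_euler("xyz",[np.pi,0,np.radians(yaw)])
    d=np.array([x,y,z])-s["tool_pos"]
    print("t",round(s["time_s"],2),"pos",np.round(s["tool_pos"],1),"rpy",np.round(np.degrees(s["tool_rot"]),1),"gap",s["finger_gap"],"F",np.round(s["wrist_force"],1))
    print("shift now-axes",np.round(R.inv().apply(d),1),"after-turn axes",np.round(T.inv().apply(d),1),"turn",np.round(np.degrees((R.inv()*T).as_rotvec()),1))
E
echo "from h import *; import sys; go(*map(float,sys.argv[1:]))" > go.py
```

>>> apply_moves --plan '[[[0,0,0,0,0,-5],[0,0,0,0,0,-5],[-0.0114,-0.0475,0,0,0,0],[-0.0114,-0.0475,0,0,0,0],[-0.0114,-0.0475,0,0,0,0],[-0.0114,-0.0475,0,0,0,0],[-0.0114,-0.0475,0,0,0,0],[-0.0114,-0.0475,0,0,0,0]]]' --fingers 0

```text
time_s: 2.5
tool_pos: [414.6, -396.7, 231.0]
tool_rot: [3.14, -0.003, -1.082]
wrist_force: [1.0, -0.6, -0.5]
finger_gap: 1.0
```

```bash
python3 go.py 633.7 -203.5 230 -61.8
```

```text
t 2.5 pos [ 414.6 -396.7  231. ] rpy [179.9  -0.2 -62. ] gap 1.0000084967983072 F [ 1.  -0.6 -0.5]
shift now-axes [ -67.8 -284.1    0.3] after-turn axes [ -66.8 -284.4    1. ] turn [ 0.1 -0.2 -0.2]
```

>>> apply_moves --plan '[[[-0.0112,-0.0474,0,0,0,0],[-0.0112,-0.0474,0,0,0,0],[-0.0112,-0.0474,0,0,0,0],[-0.0112,-0.0474,0,0,0,0],[-0.0112,-0.0474,0,0,0,0],[-0.0112,-0.0474,0,0,0,0],[0,0,0,0,0,0]]]'

```text
time_s: 3.2
tool_pos: [642.6, -192.3, 231.5]
tool_rot: [-3.14, -0.006, -1.077]
wrist_force: [-0.7, -0.3, 0.5]
finger_gap: 1.001
```

```bash
python3 go.py 633.7 -203.5 131 -61.8
```

```text
t 3.2 pos [ 642.6 -192.3  231.5] rpy [-179.9   -0.3  -61.7] gap 1.0007252621993141 F [-0.7 -0.3  0.5]
shift now-axes [  5.1  13.3 100.5] after-turn axes [  5.6  13.1 100.5] turn [-0.1 -0.3  0.1]
```

>>> apply_moves --plan '[[[0.0025,0.0065,0.02,0,0,0],[0.0025,0.0065,0.02,0,0,0],[0,0,0.02,0,0,0],[0,0,0,0,0,0]]]'

```text
time_s: 3.6
tool_pos: [635.3, -201.5, 170.3]
tool_rot: [-3.139, -0.007, -1.071]
wrist_force: [-0.5, 0.2, -0.6]
finger_gap: 0.999
```

```bash
python3 go.py 633.7 -203.5 131 -61.8
```

```text
t 3.6 pos [ 635.3 -201.5  170.3] rpy [-179.9   -0.4  -61.4] gap 0.9987642987050172 F [-0.5  0.2 -0.6]
shift now-axes [ 0.7  2.5 39.3] after-turn axes [ 1.   2.4 39.3] turn [-0.1 -0.4  0.4]
```

>>> apply_moves --plan '[[[0.001,0.002,0.013,0,0,0],[0,0,0.013,0,0,0],[0,0,0.012,0,0,0],[0,0,0,0,0,0]]]'

```text
time_s: 4.0
tool_pos: [634.7, -205.0, 131.7]
tool_rot: [-3.138, -0.01, -1.072]
wrist_force: [-0.5, -0.4, -0.0]
finger_gap: 1.001
```

>>> apply_moves --plan '[[[0,0,0,0,0,0],[0,0,0,0,0,0],[0,0,0,0,0,0],[0,0,0,0,0,0],[0,0,0,0,0,0],[0,0,0,0,0,0],[0,0,0,0,0,0],[0,0,0,0,0,0]]]' --fingers 1

```text
time_s: 4.8
tool_pos: [636.0, -205.3, 133.9]
tool_rot: [-3.136, -0.012, -1.072]
wrist_force: [0.5, -0.5, 0.2]
finger_gap: 0.149
```

```bash
python3 go.py 633.7 -203.5 131 -61.8
```

```text
t 4.8 pos [ 636.  -205.3  133.9] rpy [-179.7   -0.7  -61.4] gap 0.14868924309295914 F [ 0.5 -0.5  0.2]
shift now-axes [-2.7  1.2  2.9] after-turn axes [-2.7  1.2  2.9] turn [-0.3 -0.7  0.4]
```

>>> apply_moves --plan '[[[0,0,-0.008,0,0,0],[0,0,-0.012,0,0,0],[0,0,-0.016,0,0,0],[0,0,-0.016,0,0,0],[0,0,-0.016,0,0,0],[0,0,-0.012,0,0,0],[0,0,0,0,0,0]]]'

```text
time_s: 5.5
tool_pos: [634.0, -204.2, 220.0]
tool_rot: [-3.138, -0.01, -1.072]
wrist_force: [0.7, 0.2, -5.6]
finger_gap: 0.149
```

```bash
python3 go.py 523 218 215 -82.5; python3 - <<'E'
from h import *
for n in("top","side"):
    print(rect(pts(n,(530,-330),(780,-90),128,215)))
s=snap("side"); cv2.imwrite("pics/l.png",cv2.resize(s["img"][170:330,240:460],None,fx=2,fy=2))
E
```

```text
t 5.5 pos [ 634.  -204.2  220. ] rpy [-179.8   -0.5  -61.4] gap 0.14942707981809358 F [ 0.7  0.2 -5.6]
shift now-axes [-423.9 -104.4    1.3] after-turn axes [-433.   55.    5.] turn [-0.3 -0.5 21.1]
(984, array([ 634.5, -205.4]), array([150.6, 110.9]), 28.6, 'mean', array([ 619.2, -209.9,  188.8]), 'pca', 58.8)
(1898, array([ 633.7, -207.8]), array([153.9, 116.8]), 28.9, 'mean', array([ 628.4, -222.6,  185.8]), 'pca', 8.4)
```

View pics/l.png

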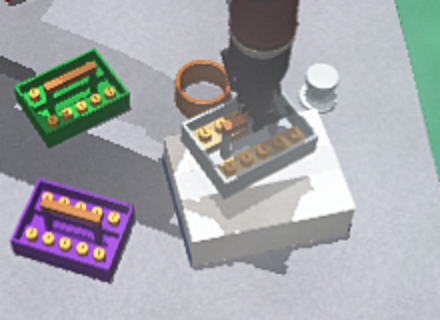

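The tray is held level and clear of the carton (at about (250,140) in the crop). I'll turn it and carry it over.

>>> apply_moves --plan '[[[0,0,0,0,-0.5,7],[0,0,0,0,0,7],[0,0,0,0,0,7],[-0.015,0.002,0,0,0,0],[-0.03,0.004,0,0,0,0],[-0.035,0.0045,0,0,0,0],[-0.035,0.0045,0,0,0,0],[-0.035,0.0045,0,0,0,0]]]'

```text
time_s: 6.45
tool_pos: [587.9, -52.7, 206.1]
tool_rot: [3.126, 0.012, -1.449]
wrist_force: [0.1, 0.7, -5.0]
finger_gap: 0.149
```

```bash
python3 go.py 523 218 215 -82.5
```

```text
t 6.45 pos [587.9 -52.7 206.1] rpy [179.1   0.7 -83. ] gap 0.14893981114014193 F [ 0.1  0.7 -5. ]
shift now-axes [-276.7   31.6   -5.1] after-turn axes [-276.8   29.    -8.9] turn [ 0.9  0.7 -0.5]
```

>>> apply_moves --plan '[[[-0.035,0.004,0,0.5,0.5,0],[-0.035,0.004,0,0,0,0],[-0.035,0.004,0,0,0,0],[-0.035,0.004,0,0,0,0],[-0.035,0.004,0,0,0,0],[-0.035,0.004,0,0,0,0],[-0.03,0.003,0,0,0,0],[-0.015,0,0,0,0,0]]]'

```text
time_s: 7.25
tool_pos: [512.9, 214.5, 200.9]
tool_rot: [3.122, 0.009, -1.421]
wrist_force: [-0.2, -0.7, -5.3]
finger_gap: 0.147
```

```bash
python3 go.py 523 218 105 -82.5
```

```text
t 7.25 pos [512.9 214.5 200.9] rpy [178.9   0.5 -81.4] gap 0.14699675932260353 F [-0.2 -0.7 -5.3]
shift now-axes [ -1.1 -12.4  95.7] after-turn axes [ -2.2 -10.5  95.9] turn [1.1 0.5 1.1]
```

>>> apply_moves --plan '[[[0,-0.004,0.02,1,0.5,1],[0,-0.002,0.025,0,0,0],[0,0,0.025,0,0,0],[0,0,0.025,0,0,0],[0,0,0.02,0,0,0],[0,0,0.01,0,0,0],[0,0,0,0,0,0]]]'

```text
time_s: 7.95
tool_pos: [508.9, 223.1, 68.3]
tool_rot: [3.133, 0.002, -1.412]
wrist_force: [-1.0, -0.1, -4.4]
finger_gap: 0.152
```

```bash
python3 go.py 520 218 54 -82.5
```

```text
t 7.95 pos [508.9 223.1  68.3] rpy [ 1.795e+02  1.000e-01 -8.090e+01] gap 0.1524031191396753 F [-1.  -0.1 -4.4]
shift now-axes [  6.8 -10.3  14.2] after-turn axes [  6.5 -10.4  14.3] turn [0.5 0.1 1.6]
```

>>> apply_moves --plan '[[[0.006,-0.008,0,0.5,0,1.6],[0,0,0.005,0,0,0],[0,0,0.004,0,0,0],[0,0,0,0,0,0]]]'

```text
time_s: 8.35
tool_pos: [520.6, 218.8, 61.8]
tool_rot: [-3.136, 0.002, -1.44]
wrist_force: [-0.3, -0.1, -5.0]
finger_gap: 0.152
```

```bash
python3 go.py 520 218 54 -82.5
```

```text
t 8.35 pos [520.6 218.8  61.8] rpy [-1.797e+02  1.000e-01 -8.250e+01] gap 0.15173257628445808 F [-0.3 -0.1 -5. ]
shift now-axes [0.8 0.7 7.8] after-turn axes [0.7 0.7 7.8] turn [-0.3  0.1 -0. ]
```

>>> apply_moves --plan '[[[0,0,0.004,0,0,0],[0,0,0.003,0,0,0],[0,0,0.002,0,0,0]]]'

```text
time_s: 8.65
tool_pos: [522.0, 219.3, 53.9]
tool_rot: [-3.133, 0.003, -1.441]
wrist_force: [-3.2, 4.0, 4.9]
finger_gap: 0.154
```

```bash
python3 go.py 520 218 54 -82.5
```

```text
t 8.65 pos [522.  219.3  53.9] rpy [-179.5    0.2  -82.5] gap 0.15384048518091278 F [-3.2  4.   4.9]
shift now-axes [ 1.   2.2 -0.1] after-turn axes [ 1.   2.2 -0.1] turn [-0.5  0.2 -0. ]
```

Bench contact felt: the wrist z force went from -5 N to +4.9 N. I'll release.

>>> apply_moves --plan '[[[0,0,0,0,0,0],[0,0,0,0,0,0],[0,0,0,0,0,0],[0,0,0,0,0,0],[0,0,0,0,0,0],[0,0,0,0,0,0],[0,0,0,0,0,0],[0,0,0,0,0,0]]]' --fingers 0

```text
time_s: 9.45
tool_pos: [525.2, 220.1, 57.4]
tool_rot: [-3.126, 0.004, -1.44]
wrist_force: [0.4, 0.3, -0.3]
finger_gap: 0.996
```

>>> apply_moves --plan '[[[0,0,-0.02,0,0,0],[0,0,-0.03,0,0,0],[0,0,-0.03,0,0,0],[0,0,-0.03,0,0,0],[0,0,-0.03,0,0,0],[0,0,0,0,0,0]]]'

```text
time_s: 10.05
tool_pos: [521.3, 218.7, 200.2]
tool_rot: [-3.131, 0.003, -1.44]
wrist_force: [-0.1, -0.0, 0.8]
finger_gap: 1.001
```

```bash
python3 go.py 420 205 190 -82.5; python3 - <<'E'
from h import *
for n in("top","side"):
    for zl,zh in((69,85),(27,50)): print(n,rect(pts(n,(410,130),(618,310),zl,zh)))
E
```

```text
t 10.05 pos [521.3 218.7 200.2] rpy [-179.4    0.2  -82.5] gap 1.001223267572674 F [-0.1 -0.   0.8]
shift now-axes [  0.5 102.3   9.2] after-turn axes [  0.4 102.2  10.2] turn [-0.6  0.2 -0. ]
top (90, array([504.2, 214.2]), array([52.5, 15.3]), 8.3, 'mean', array([503.9, 214. ,  77.5]), 'pca', 7.2)
top (277, array([524.3, 203.4]), array([150.3,  83.6]), 7.7, 'mean', array([524.4, 186.1,  36.6]), 'pca', 10.0)
side (106, array([521.5, 212. ]), array([89.1, 26.2]), 7.4, 'mean', array([519.8, 212.9,  74.6]), 'pca', 7.8)
side (410, array([521. , 215.5]), array([151.3, 120.2]), 8.3, 'mean', array([521.4, 206.6,  33.9]), 'pca', 8.1)
```

>>> apply_moves --plan '[[[0,0.03,0,-0.6,0,0],[0,0.03,0,0,0,0],[0,0.025,0,0,0,0],[0,0.015,0,0,0,0],[0,0,0,0,0,0]]]' --fingers 0.3

```text
time_s: 10.75
tool_pos: [410.0, 202.5, 184.3]
tool_rot: [3.113, -0.001, -1.441]
wrist_force: [0.4, 0.1, 0.7]
finger_gap: 0.698
```

```bash
python3 go.py 418 203 15 -82.5
```

```text
t 10.75 pos [410.  202.5 184.3] rpy [178.4  -0.  -82.6] gap 0.6979724844218759 F [0.4 0.1 0.7]
shift now-axes [  0.4 -12.8 169. ] after-turn axes [  0.5  -8.  169.3] turn [ 1.6 -0.  -0.1]
```

>>> apply_moves --plan '[[[0,-0.006,0.02,1.5,0,0],[0,0,0.03,0,0,0],[0,0,0.03,0,0,0],[0,0,0.03,0,0,0],[0,0,0.02,0,0,0],[0,0,0,0,0,0]]]'

```text
time_s: 11.35
tool_pos: [415.8, 202.5, 45.3]
tool_rot: [3.137, -0.002, -1.441]
wrist_force: [-0.3, -0.1, -0.0]
finger_gap: 0.703
```

```bash
python3 go.py 418 203 15 -82.5
```

```text
t 11.35 pos [415.8 202.5  45.3] rpy [ 1.797e+02 -1.000e-01 -8.260e+01] gap 0.7028047714301187 F [-0.3 -0.1 -0. ]
shift now-axes [-0.3 -2.3 30.3] after-turn axes [-0.2 -2.2 30.3] turn [ 0.3 -0.1 -0.1]
```

>>> apply_moves --plan '[[[0,0,0.012,0,0,0],[0,0,0.01,0,0,0],[0,0,0.006,0,0,0],[0,0,0,0,0,0]]]'

```text
time_s: 11.75
tool_pos: [417.4, 202.6, 16.0]
tool_rot: [3.138, -0.001, -1.442]
wrist_force: [-0.4, -0.6, 0.5]
finger_gap: 0.705
```

```bash
python3 go.py 436 205 15 -82.5; python3 - <<'E'
from h import *
s=snap("side"); cv2.imwrite("pics/p.png",cv2.resize(s["img"][100:260,200:440],None,fx=2.5,fy=2.5))
E
```

```text
t 11.75 pos [417.4 202.6  16. ] rpy [ 1.798e+02 -1.000e-01 -8.260e+01] gap 0.7051093014705531 F [-0.4 -0.6  0.5]
shift now-axes [  0.  -18.8   0.9] after-turn axes [  0.1 -18.8   1. ] turn [ 0.2 -0.1 -0.1]
```

View pics/p.png

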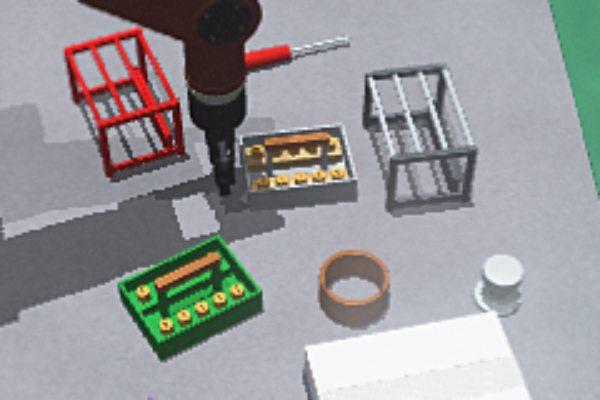

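The tray (crop ~(297,165)) lies flat in front of the rack, and the fingers (225,190) are behind its rear end. I'll push gently.

>>> apply_moves --plan '[[[0,-0.008,0,0,0,0],[0,-0.008,0,0,0,0],[0,-0.008,0,0,0,0],[0,-0.01,0,0,0,0],[0,-0.01,0,0,0,0],[0,-0.01,0,0,0,0]]]'

```text
time_s: 12.4
tool_pos: [474.4, 210.4, 17.8]
tool_rot: [3.137, -0.001, -1.441]
wrist_force: [-5.9, -0.8, 3.8]
finger_gap: 0.7
```

```bash
python3 go.py 566.4 222.4 15 -82.5; python3 - <<'E'
from h import *
for n in("top","side"):
    for zl,zh in((69,85),(27,50)): print(n,rect(pts(n,(450,130),(625,310),zl,zh)))
E
```

```text
t 12.4 pos [474.4 210.4  17.8] rpy [ 1.797e+02 -1.000e-01 -8.260e+01] gap 0.7000716518113962 F [-5.9 -0.8  3.8]
shift now-axes [  0.  -92.8   2.4] after-turn axes [  0.1 -92.8   2.8] turn [ 0.3 -0.1 -0.1]
top (60, array([557.7, 215.5]), array([223.5,  51.1]), 41.6, 'mean', array([557.8, 209.9,  76.7]), 'pca', 28.7)
top (293, array([579.9, 208.8]), array([206.5, 109.7]), 47.2, 'mean', array([574.5, 208.7,  35.2]), 'pca', 53.2)
side (139, array([554.3, 216.3]), array([222.8,  59.9]), 38.9, 'mean', array([542. , 204.1,  75. ]), 'pca', 34.0)
side (370, array([546.1, 229.1]), array([166.9, 146. ]), 4.2, 'mean', array([550.5, 208.1,  33.6]), 'pca', 46.4)
```

>>> apply_moves --plan '[[[0,-0.01,0.001,0,0,0],[0,-0.01,0.001,0,0,0],[0,-0.01,0,0,0,0],[0,-0.01,0,0,0,0],[0,-0.01,0,0,0,0],[0,-0.01,0,0,0,0]]]'

```text
time_s: 13.2
tool_pos: [534.6, 218.4, 14.5]
tool_rot: [3.132, -0.002, -1.441]
wrist_force: [-4.6, -0.5, 4.1]
finger_gap: 0.699
```

```bash
python3 go.py 566.4 222.4 15 -82.5; python3 - <<'E'
from h import *
s=snap("side");t=snap("top")
c=cv2.resize(s["img"][110:220,270:410],None,fx=2.8,fy=2.8); d=cv2.resize(t["img"][105:215,180:320],None,fx=2.8,fy=2.8)
cv2.imwrite("pics/q.png",np.hstack([c,d]))
E
```

```text
t 13.2 pos [534.6 218.4  14.5] rpy [ 1.794e+02 -1.000e-01 -8.250e+01] gap 0.6992118604832288 F [-4.6 -0.5  4.1]
shift now-axes [  0.2 -32.1  -0.8] after-turn axes [  0.2 -32.1  -0.5] turn [ 0.6 -0.1 -0. ]
```

View pics/q.png

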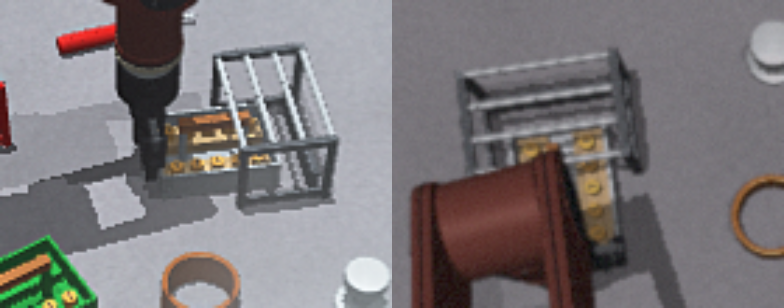

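The tray's front is under the rack and moving straight. The last stretch goes in small steps, watching the force.

>>> apply_moves --plan '[[[0,-0.008,0,0.4,0,0],[0,-0.007,0,0,0,0],[0,-0.005,0,0,0,0],[0,-0.003,0,0,0,0]]]'

```text
time_s: 13.7
tool_pos: [559.2, 221.4, 14.1]
tool_rot: [3.14, -0.002, -1.441]
wrist_force: [-4.8, -0.6, 4.2]
finger_gap: 0.701
```

```bash
python3 go.py 566.4 222.4 15 -82.5
```

```text
t 13.7 pos [559.2 221.4  14.1] rpy [ 1.799e+02 -1.000e-01 -8.260e+01] gap 0.701481640063367 F [-4.8 -0.6  4.2]
shift now-axes [-0.  -7.3 -0.9] after-turn axes [-0.  -7.3 -0.9] turn [ 0.1 -0.1 -0.1]
```

>>> apply_moves --plan '[[[0,-0.003,0,0,0,0],[0,-0.003,0,0,0,0]]]'

```text
time_s: 13.9
tool_pos: [565.1, 222.3, 14.1]
tool_rot: [3.139, -0.002, -1.441]
wrist_force: [-4.7, -1.0, 3.5]
finger_gap: 0.703
```

>>> apply_moves --plan '[[[0,-0.002,0,0,0,0],[0,-0.002,0,0,0,0]]]'

```text
time_s: 14.1
tool_pos: [568.3, 222.7, 14.0]
tool_rot: [3.136, -0.002, -1.441]
wrist_force: [-12.1, -1.4, 9.2]
finger_gap: 0.7
```

>>> apply_moves --plan '[[[0,-0.002,0,0,0,0],[0,-0.002,0,0,0,0]]]'

```text
time_s: 14.3
tool_pos: [568.1, 222.7, 13.3]
tool_rot: [3.126, -0.003, -1.44]
wrist_force: [-11.3, -2.7, 8.4]
finger_gap: 0.704
```

It has stalled against the stop where expected. I'll back off straight, then rise and move away.

>>> apply_moves --plan '[[[0,0.006,0,0,0,0],[0,0.01,-0.001,0.5,0,0],[0,0.012,-0.002,0,0,0],[0,0.012,-0.003,0,0,0],[0,0.012,-0.003,0,0,0],[0,0.01,-0.003,0,0,0],[0,0,0,0,0,0]]]'

```text
time_s: 15.0
tool_pos: [510.5, 215.1, 27.1]
tool_rot: [-3.133, -0.001, -1.441]
wrist_force: [0.0, -0.1, 0.1]
finger_gap: 0.702
```

>>> apply_moves --plan '[[[0,0.005,-0.03,0,0,0],[0,0.005,-0.04,0,0,0],[0,0,-0.04,0,0,0],[0,0,-0.04,0,0,0],[0.04,0,0,0,0,0],[0.05,0,0,0,0,0],[0.05,0,0,0,0,0],[0.04,0,0,0,0,0]]]'

```text
time_s: 15.8
tool_pos: [529.1, 34.8, 186.9]
tool_rot: [-3.116, -0.003, -1.431]
wrist_force: [-0.0, 0.2, -0.9]
finger_gap: 0.697
```

```bash
python3 go.py 566.4 222.4 15 -82.5;  python3 - <<'E'
from h import *
c,s_=np.cos(np.radians(7.5)),np.sin(np.radians(7.5))
for n in("top","side"):
    P=pts(n,(560,130),(780,340),-10,120); d=P[:,:2]-[691.5,240]; Q=np.c_[d@[c,s_],d@[-s_,c],P[:,2]]
    m=(abs(Q[:,1])<70)&(Q[:,0]>-130)&(Q[:,0]<-64); A=Q[m&(Q[:,2]>15)&(Q[:,2]<50)]; print(n,"tray x,y range",np.round(np.percentile(A[:,:2],[1,5,95,99],axis=0),1).tolist())
    print(rect(A),"handle",rect(Q[m&(Q[:,2]>66)&(Q[:,2]<84)]))
    im=snap(n)["img"]; cv2.imwrite(f"pics/f{n}.png",im)
a=cv2.imread("pics/ftop.png")[110:220,180:320];b=cv2.imread("pics/fside.png")[110:220,290:430]
cv2.imwrite("pics/f.png",cv2.resize(np.hstack([a,b]),None,fx=2.8,fy=2.8,interpolation=cv2.INTER_CUBIC))
E
```

```text
t 15.8 pos [529.1  34.8 186.9] rpy [-1.786e+02 -1.000e-01 -8.200e+01] gap 0.697043165657977 F [-0.   0.2 -0.9]
shift now-axes [-181.1  -58.7  172.9] after-turn axes [-181.1  -61.4  171.9] turn [-1.4 -0.1  0.5]
top tray x,y range [[-114.9, -51.3], [-114.3, -43.1], [-66.9, 50.9], [-64.6, 53.2]]
(425, array([-89.8,  -0.4]), array([109.2,  50.8]), 89.5, 'mean', array([-90.6,   5.6,  27.5]), 'pca', 92.2) handle (38, array([-74.6,  -1.1]), array([20.7, 13.5]), 2.1, 'mean', array([-74.6,  -1.6,  76.7]), 'pca', 177.7)
side tray x,y range [[-116.7, -60.9], [-116.1, -58.7], [-67.1, 50.7], [-65.5, 53.0]]
(309, array([-91.1,  -4. ]), array([ 53.4, 119.6]), 0.2, 'mean', array([-93.1,  -6.3,  28.3]), 'pca', 91.8) handle (31, array([-75.9,  -2.5]), array([20.9, 21.4]), 88.0, 'mean', array([-75.9,  -4.5,  72.9]), 'pca', 162.6)
```

View pics/f.png

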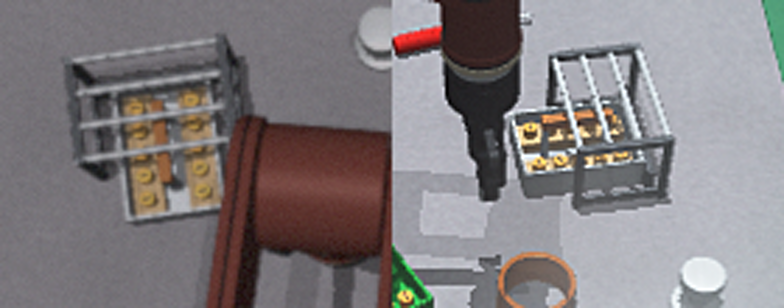

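The tray's rear end is at rack x ≈ -115 mm, so its centre is at about -40 mm. Its y is about -1 mm, and it sits square and flat. Handing in.

```bash
python3 - <<'E'
from h import *
X=cloud(snap("side"))
for t in("tape","doorknob"):
    for d in env.silhouettes("side",t)[:1]: print(t,np.round(np.nanmedian(X[d["region"]],0)))
print(env.state()["wrist_force"]); env.sign_off()
E
```

```text
tape [587. -16.  31.]
doorknob [777. -17.  46.]
[0.06823395 0.68001122 0.30685464]
the job is handed in; nothing more can be done
```

The tray is under the dark rack with its front end against the back stop, and the job is handed in; sign-off gave no verdict.

I lifted the steel tray off the carton by its handle and set it flat on the bench in front of the rack. Its centre was about 170 mm before the rack's centre and 1 mm off the middle line. I let go, then pushed it from its rear end with part-open fingers until it stalled against the stop at about 12 N.

Last checks before hand-in:
- **Position:** the tray's centre is at rack x ≈ -40 mm (side camera about -41.5 mm, home is -40 mm). It is 1 to 4 mm off the middle line, depending on the camera.
- **Squareness and height:** it is square to the rack within about 1 degree. I have no separate height reading, but it lies flat in both views.
- **Robot:** the gripper is clear of everything and the wrist force is near zero. About 16 s of the 64 s were used.
- **Bystanders:** the tape and door knob are within about 3 mm of where they started. I did not re-measure the screwdriver or the small box; the arm's path stayed away from both.

No check failed. The two cameras differed by 2 to 4 mm throughout, roughly the stated calibration error.

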